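# Push the last dispenser back into the caddy row

## Task

Take the loose dispenser bottle that matches the two in the steel caddy (not the slim bottle or the squat jar) and push it into the narrow gap between those two, nudging them apart; the caddy's front is open for this. It should end standing on the caddy floor fully back in line between the two, all three bottles upright; never tip either neighbour over on the way.

Things in the scene. Friction and masses are not known exactly. Their poses are not given: they have to be found in the camera images.
- loose_bottle: White dispenser bottle, upright, 0.15 to 0.3 kg: straight round body 56 mm in diameter to 104 mm height, cone to 121 mm, black cap 28 mm in diameter from there to 165 mm (top). Origin: centre of its underside, z up. On the table at the -y side of the caddy; 90 mm or more away, between centres, stand a slim bottle (38 mm in diameter, 145 mm tall) and a squat jar (72 mm in diameter, 85 mm tall).
- left_bottle: Same shape, mass and origin as the loose bottle. Loose in the caddy by the back wall, on the +y side of the middle gap, which is 30 to 42 mm wide (less than a bottle). Beyond it a loose square tin (60 x 60 mm, 91 mm tall); free play of bottle and tin towards the end wall is 19 to 25 mm in all; smooth (friction about 0.3), they slide outwards when pushed.
- right_bottle: The like bottle on the -y side of the gap: same shape, mass and origin as the loose bottle, with a like tin beyond it and like play.
- caddy: Steel caddy, fixed: floor 4 mm thick; back (+x) and end walls 60 mm high, 4 mm thick; front (-x) open, no lip. Inside 312 mm long (y) and 74 mm deep (x from -37 mm at the open edge to +37 mm at the back wall). Origin on the table top below the middle of the inner floor. Yaw within 0.25 rad. A bottle touching the back wall is centred at x = +9 mm; the gap's middle is within 3 mm of y = 0.
Mind the look-alikes: they are no part of the job. Leave any turquoise look-alike of the loose_bottle alone. What is shaped like the left_bottle but brown is not meant.

How it is judged:
By the outcome, as a careful person would: the job done as asked, in the order asked, and still so for the second after the job is handed in, with the robot touching nothing.
It also fails if it takes over 48 s, if anything falls off the work surface, if the arm or the gripper's body presses on something with over 40 N, if the wrist force passes 120 N, or if a joint passes its speed limit or range.

## Robot

A 6-joint arm with a two-finger parallel gripper is mounted at the origin on the work surface. World frame = base frame: x ahead of the robot, y to its left, z up, the work surface at z = 0. Lengths are in mm, angles in rad, forces in N, time in s.
With the tool pointing down it reaches from about 350 to 975 mm from the base axis. Payload 7.1 kg.
Tool frame: the origin (TCP) lies at the very end of the fingers, on their centre line; the grasp point (between the pads) lies 19 mm behind it (ctrl.grasp_offset is the distance from the TCP to the grasp point, in mm); z points along the fingers, y is the line along which they close (so a half turn about z gives the same grasp; the last joint's range is limited). The gripper opens to 88 mm and grips with 3 to 60 N. Pads are 20 mm wide; open, the fingers measure 115 mm over their backs; the gripper's body (75 mm by 178 mm) begins 61 mm behind the grasp point.
Start: joints at [-1.327, 0.423, 1.63, -0, 1.089, -0.019], TCP at [162.385, -603.52, 222.675] pointing down, gripper open.
Joint ranges: [-3, 3], [-0.9, 2.11], [0.09, 2.58], [-1.31, 4.45], [0.11, 2.69], [-2.54, 2.54]. Speed limits (rad/s): [2.39, 2.39, 3.01, 3.14, 3.14, 3.14].

## Interface

Orientations are given as a rotation vector (axis times angle).
In Python, from workcell import ctrl, viewer, ticket, models gives the robot as it stands.
- The arm moves only by the tool play_rows, never from a script. Its arguments are lists of equal length, an entry for each row: "dp": the shift along the world's x, y, z in mm, a list of three; "yaw": the turn about the world's z in degrees. In form: {"dp": [[tx, ty, tz], ...], "yaw": [yaw, ...]}. A call has 1 to 8 rows; each row shifts and turns the commanded pose from where the row before left it; what a row does not reach is not made up. A row lasts 1/12 s, in which the tool goes at most 41.7 mm and 7.16 degrees, less where a joint would pass 70% of its speed; a pose out of reach is approached as far as the arm can. A call is refused whole if a number of a shift passes 41.7 or a number of a turn 7.16, either way. A call with a gripper value outside its range is refused whole. "gripper" is the closure, from 0 (fully open) to 1 (shut), set as the call begins (left out, the last holds). The fingers move at their own pace and stop on an object; the grip force is fixed at half the most. Time passes only in rows, so rows that do not move let the fingers close. It gives the time, the measured TCP pose, the force, the opening and the grip force at its end, in the units of the state.
- ctrl.get_obs(): the state, without advancing time (a new reading comes with each control period).
- viewer.get_image(name): name is "scene" or "top"; returns a dict with "pixels" (480x640x3 uint8, red, green, blue), "range_z" (480x640 float32, mm along the optical axis (not along the pixel's ray), 0 where there is no reading), "fx", "fy", "cx", "cy" (pixels), "dist_coeffs" ([k1, k2, p1, p2, k3] as OpenCV has them; the pictures are not rectified), "T" (4x4, takes a point from camera to world coordinates). Camera axes: x right, y up, looking along -z (the intrinsics and any distortion apply to the point x, -y, -z); pixel columns grow to the right and rows downward; lengths in mm; the calibration is good to about 2 mm. A picture is of the moment at which its call begins.
- ticket.close_job(): hands the job in; it is judged then, once.
Trained networks look in a picture, given as the dict that the camera call returned (one of the last four; its "shot" number tells which), for a name from the list of things; names that differ only in an ending like _2 or _b are one class to them, and where a whole thing is asked for, a point or a joint stands for the part that bears it (a point fixed in the world has none). Each returns a list of dicts, best first, with "conf" (0 to 1); they miss things now and then, are a little off and sometimes report something else, mostly with a low value. They report only what shows in the picture. A call takes as long as a camera call. They do not tell look-alikes from the thing itself.
- models.look_for(picture, name): "bbox" ([centre column, centre row, width, height] in pixels, round what is visible of it).
- models.landmark_of(picture, name): "location" ([column, row] in pixels: a listed point, or the origin of a listed thing).
The state is a dict: "t": time; "qpos": joint angles; "qvel": joint speeds; "joint_torque": joint torques, N m; "ee_pos": TCP position; "orientation": TCP orientation; "ft_force": force on the tool from outside, world axes, zero at the start; "moment": the same for the moment, N m; "width": finger opening in mm; "grasp_force": force on a finger pad.
Only numpy, scipy, OpenCV 4.12 (cv2) and the standard library are available. Lean on these libraries where they do the work, as an engineer would, in place of code of your own. Each camera call takes 0.05 s, during which the arm holds its last target. There are 200 camera calls.

## Working session

There is one attempt and no reset: what is moved stays moved. The work goes in short steps, Python scripts to look and compute and a tool call to move; the robot and the scene stay as the last step left them, time stands still between calls to the robot, and variables do not carry over. Pictures are saved under pics/ and viewed, at most 10 in all, crops included, and the job is handed in when it is done.

Besides the shell and the picture viewer there is one more tool, called after "Request:" by a JSON object that holds its "api" and its "payload". play_rows: Moves the arm, as the interface text tells. Its arguments: {"type":"object","properties":{"dp":{"type":"array"},"yaw":{"type":"array"},"gripper":{"type":"number"}},"required":["dp","yaw"]}

```bash
mkdir -p pics
cat > h.py <<'E'
import numpy as np, cv2
from workcell import ctrl, viewer, ticket, models
def ray(im,uv):
    K=np.array([[im['fx'],0,im['cx']],[0,im['fy'],im['cy']],[0,0,1.]])
    p=cv2.undistortPoints(np.array(uv,float).reshape(-1,1,2),K,np.array(im['dist_coeffs'],float)).reshape(-1,2)
    return np.c_[p[:,0],-p[:,1],-np.ones(len(p))]
def world(im,uv,z):  # depth along axis
    d=ray(im,uv)*np.asarray(z,float).reshape(-1,1); T=np.array(im['T'])
    return d@T[:3,:3].T+T[:3,3]
def cloud(im):
    z=im['range_z']; v,u=np.mgrid[:480,:640]
    uv=np.c_[u.ravel(),v.ravel()]
    w=world(im,uv,z.ravel()).reshape(480,640,3); w[z==0]=np.nan
    return w
def save(im,n): cv2.imwrite('pics/'+n,cv2.cvtColor(im['pixels'],cv2.COLOR_RGB2BGR))
E
python3 - <<'E'
from h import *
for c in ('top','scene'):
    im=viewer.get_image(c); save(im,c+'1.png'); w=cloud(im)
    print(c,np.round(im['T'],2).tolist())
    for n in ('loose_bottle','left_bottle','right_bottle','caddy'):
        for r in models.look_for(im,n)[:4]: print(n,'bb',np.round(r['bbox']),round(r['conf'],2))
        for r in models.landmark_of(im,n)[:4]: print(n,'lm',np.round(r['location']),round(r['conf'],2))
print(ctrl.get_obs())
E
```

```text
top [[-0.02, 0.99, -0.13, 396.07], [-1.0, -0.02, 0.0, -42.72], [-0.0, 0.13, 0.99, 1015.1], [0.0, 0.0, 0.0, 1.0]]
loose_bottle bb [483. 277.  53.  36.] 0.96
loose_bottle bb [459. 328.  46.  31.] 0.66
loose_bottle lm [448. 326.] 0.97
loose_bottle lm [471. 279.] 0.79
left_bottle bb [138. 291.  53.  29.] 0.89
left_bottle bb [178. 191.  46.  38.] 0.75
left_bottle lm [150. 295.] 0.74
left_bottle lm [185. 199.] 0.67
right_bottle bb [226. 203.  42.  39.] 0.77
right_bottle lm [232. 210.] 0.57
caddy bb [203. 207. 174.  64.] 0.8
caddy lm [209. 206.] 0.8
scene [[-0.66, -0.5, 0.56, 1188.3], [0.75, -0.46, 0.48, 510.38], [0.02, 0.74, 0.68, 820.53], [0.0, 0.0, 0.0, 1.0]]
loose_bottle bb [286. 138.  22.  66.] 0.84
loose_bottle bb [248. 148.  25.  71.] 0.64
loose_bottle lm [247. 174.] 0.93
loose_bottle lm [288. 169.] 0.9
left_bottle bb [488. 281.  44.  78.] 0.83
left_bottle bb [403. 315.  38.  77.] 0.77
left_bottle lm [396. 344.] 0.84
left_bottle lm [477. 307.] 0.84
right_bottle bb [366. 281.  35.  80.] 0.65
right_bottle lm [364. 314.] 0.79
right_bottle lm [247. 174.] 0.37
caddy bb [388. 332. 158. 136.] 0.95
caddy lm [381. 330.] 0.7
{'t': 0.9, 'qpos': array([-1.32695827e+00,  4.23077704e-01,  1.62985590e+00,  1.80349413e-06,
        1.08856663e+00, -1.89752410e-02]), 'qvel': array([-0.0008448 ,  0.000179  , -0.00030578,  0.00020953,  0.00257703,
       -0.00020085]), 'joint_torque': array([-1.04551495e-03, -5.44562101e+01, -2.74050021e+01,  6.45402633e-02,
        1.66703813e-02, -4.67197907e-06]), 'ee_pos': array([ 162.4196651 , -603.55055496,  222.70635608]), 'orientation': array([3.11441691e+00, 4.11625776e-01, 1.87817715e-05]), 'ft_force': array([-0.19207281, -0.29086141, -0.20881169]), 'moment': array([-0.06614267, -0.02656876, -0.00503025]), 'grasp_force': 0.0, 'width': 88.0609447176651}
```

View pics/top1.png

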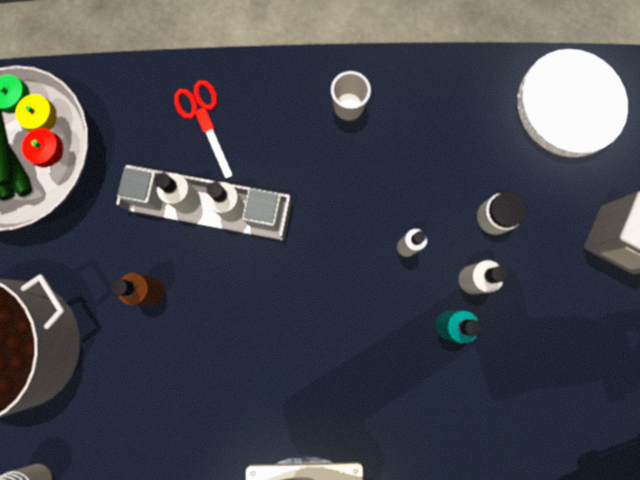

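View pics/scene1.png

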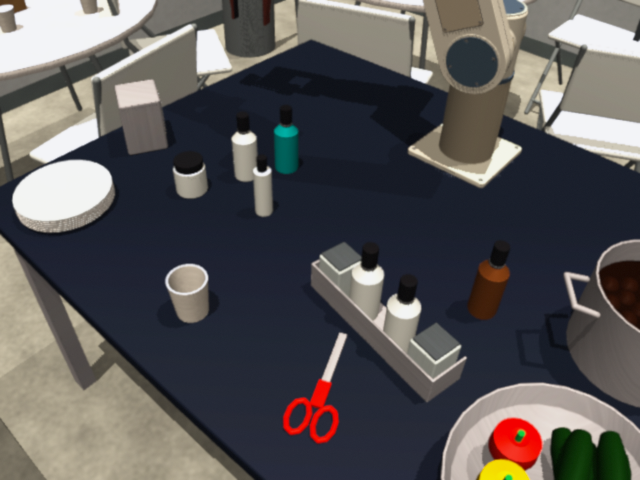

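Top view: caddy at about (203,207) with the open front facing down, towards the robot. The white loose bottle is at (483,277), and turquoise (460,328) and brown (138,290) are the look-alikes to leave. Slim bottle is at (412,243), jar at (500,213).

Run:
```python
from h import *
from scipy.optimize import least_squares
for c in ('top','scene'):
    im=viewer.get_image(c); w=cloud(im); P=w.reshape(-1,3)
    print(c)
    m=((w[...,2]>150)&(w[...,2]<175)).astype(np.uint8)
    n,l,s,ce=cv2.connectedComponentsWithStats(m)
    for i in range(1,n):
        if 8<s[i,4]<600:
            q=w[l==i]; t=q[q[:,2]>q[:,2].max()-8]; print('cap',ce[i].round(),s[i,4],t.mean(0).round(1),np.ptp(t,axis=0).round())
    # body cylinders: circle fit on 30..95
    for nm,g,r in [('loose',None,28)]: pass
    m=((w[...,2]>86)&(w[...,2]<102)).astype(np.uint8)
    n,l,s,ce=cv2.connectedComponentsWithStats(m)
    for i in range(1,n):
        if 100<s[i,4]<3000:
            q=w[l==i]; print('z95',ce[i].round(),s[i,4],q.mean(0).round(1),np.ptp(q,axis=0).round())
    # caddy back wall top z 52..66
    k=(P[:,2]>54)&(P[:,2]<66)&(P[:,0]>300)&(P[:,0]<650)&(P[:,1]>0)&(P[:,1]<350)
    np.save(c+'_w.npy',w); print(k.sum())
    uv=w[180:240,110:295] if c=='top' else None
```

```text
top
cap [163. 181.] 253 [619.7 222.3 168. ] [28. 26.  8.]
cap [215. 190.] 257 [600.3 134.1 168.1] [27. 27.  8.]
cap [498. 273.] 259 [ 449.3 -334.2  163.8] [27. 27.  8.]
cap [120. 287.] 269 [441.9 293.5 163.9] [27. 29.  8.]
cap [472. 328.] 258 [ 361.7 -284.5  163.7] [28. 28.  8.]
z95 [ 48. 117.] 175 [769.3 470.1  94.4] [62. 30. 16.]
z95 [  7. 123.] 155 [760.1 552.8  96.9] [92. 36. 15.]
z95 [ 52. 154.] 214 [697.  458.4  94.2] [64. 51. 16.]
z95 [135. 184.] 945 [632.9 295.5  93.4] [68. 68. 13.]
z95 [261. 207.] 1036 [584.3  64.6  93.2] [67. 66. 14.]
z95 [618. 232.] 306 [ 523.6 -588.9   94.3] [123.  63.  16.]
z95 [ 42. 304.] 133 [416.8 464.4  94.5] [53. 47. 16.]
z95 [ 49. 364.] 351 [310.7 449.1  94.1] [158.  78.  16.]
529
scene
cap [475. 106.] 566 [ 53.2  21.8 171. ] [ 87. 125.   8.]
cap [285. 110.] 113 [ 366.3 -282.2  163.6] [27. 29.  8.]
cap [242. 117.] 124 [ 452.5 -332.   162.8] [28. 31.  8.]
cap [501. 248.] 223 [445.9 295.4 163.5] [27. 26.  8.]
cap [370. 252.] 274 [604.9 135.2 167.1] [28. 27.  8.]
cap [408. 283.] 314 [622.7 224.  168.2] [28. 27.  8.]
z95 [361.   9.] 549 [-385.  -645.9   92.9] [153. 412.  16.]
z95 [142.  54.] 834 [ 323.6 -897.4   94.2] [435. 116.  16.]
z95 [610.  50.] 320 [-716.2  111.4   93. ] [114. 174.  15.]
z95 [142. 120.] 242 [ 551.1 -587.4   94. ] [92. 54. 16.]
z95 [470. 131.] 323 [52.5 23.4 94. ] [ 95. 129.  16.]
z95 [286. 139.] 150 [ 378.9 -271.    94.4] [44. 45. 16.]
z95 [244. 146.] 146 [ 464.  -318.3   94. ] [48. 48. 16.]
z95 [262. 181.] 108 [ 528.7 -197.5   94.3] [32. 31. 15.]
z95 [341. 258.] 761 [593.1  68.4  92.8] [64. 66. 11.]
z95 [490. 282.] 210 [463.9 301.2  94.1] [39. 52. 16.]
z95 [366. 287.] 201 [620.7 145.7  93.8] [43. 47. 16.]
z95 [401. 320.] 213 [640.1 233.3  94.1] [42. 51. 16.]
z95 [610. 345.] 506 [454.3 520.8  93.9] [ 56. 118.  16.]
z95 [435. 343.] 1131 [640.6 300.   93. ] [64. 67. 13.]
z95 [496. 449.] 172 [739.3 463.7  94.8] [36. 42. 16.]
992
```

Request:
{"api": "play_rows", "payload": {"dp": [[24,22.5,0],[24,22.5,0],[24,22.5,0],[24,22.5,0],[24,22.5,0],[24,22.5,0],[24,22.5,0],[24,22.5,0]], "yaw": [5.26,5.26,5.26,5.26,5.26,5.26,5.26,5.26], "gripper": 0}}

```text
t: 1.67
ee_pos: [355.4, -422.4, 222.9]
orientation: [2.755, 1.508, 0.0]
ft_force: [0.7, -0.2, -0.5]
width: 87.9
grasp_force: 0.0
```

Request:
{"api": "play_rows", "payload": {"dp": [[24,22.5,0],[24,22.5,0],[24,22.5,0],[24,22.5,0],[0,0,0],[0,0,0]], "yaw": [5.26,5.26,5.26,5.26,0,0]}}

```text
t: 2.17
ee_pos: [451.4, -332.4, 222.7]
orientation: [2.436, 1.984, -0.0]
ft_force: [-0.6, 0.3, 0.6]
width: 87.6
grasp_force: 0.0
```

Request:
{"api": "play_rows", "payload": {"dp": [[0,0,-24],[0,0,-24],[0,0,-24],[0,0,-18],[0,0,-7],[0,0,0]], "yaw": [0,0,0,0,0,0]}}

```text
t: 2.67
ee_pos: [448.7, -333.6, 124.1]
orientation: [-2.438, -1.976, 0.001]
ft_force: [-0.6, 0.2, 0.6]
width: 87.5
grasp_force: 0.0
```

Request:
{"api": "play_rows", "payload": {"dp": [[0,0,0],[0,0,0],[0,0,0],[0,0,0],[0,0,0],[0,0,0],[0,0,0],[0,0,0]], "yaw": [0,0,0,0,0,0,0,0], "gripper": 1}}

```text
t: 3.33
ee_pos: [450.4, -333.5, 125.8]
orientation: [2.438, 1.981, 0.0]
ft_force: [1.0, 0.3, -0.6]
width: 38.1
grasp_force: 0.0
```

Request:
{"api": "play_rows", "payload": {"dp": [[0,0,0],[0,0,0],[0,0,0],[0,0,0],[0,0,0]], "yaw": [0,0,0,0,0]}}

```text
t: 3.75
ee_pos: [450.3, -333.5, 125.6]
orientation: [-2.438, -1.981, 0.0]
ft_force: [-0.8, -0.4, -0.9]
width: 27.4
grasp_force: 30.0
```

Request:
{"api": "play_rows", "payload": {"dp": [[0,0,10],[0,0,15],[0,0,20],[0,0,20],[0,0,10],[0,0,0]], "yaw": [0,0,0,0,0,0]}}

```text
t: 4.25
ee_pos: [451.6, -334.4, 203.3]
orientation: [2.435, 1.978, 0.002]
ft_force: [0.2, 0.2, -3.3]
width: 27.9
grasp_force: 30.0
```

Request:
{"api": "play_rows", "payload": {"dp": [[1.8,12,0],[3.3,22,0],[4.5,30,0],[4.5,30,0],[4.5,30,0],[4.5,30,0],[4.5,30,0],[4.5,30,0]], "yaw": [0,0,0,0,0,0,0,0]}}

```text
t: 4.92
ee_pos: [481.3, -117.2, 199.3]
orientation: [-2.437, -1.979, 0.002]
ft_force: [0.8, -0.6, -2.8]
width: 27.9
grasp_force: 30.0
```

Request:
{"api": "play_rows", "payload": {"dp": [[4.5,30,0],[4.5,30,0],[4.5,30,0],[4.5,30,0],[4.5,30,0],[4.5,30,0],[4.5,30,0],[4.5,30,0]], "yaw": [0,0,0,0,0,0,0,0]}}

```text
t: 5.58
ee_pos: [516.9, 122.4, 199.2]
orientation: [-2.437, -1.98, 0.004]
ft_force: [0.1, -0.3, -3.8]
width: 27.4
grasp_force: 30.0
```

Request:
{"api": "play_rows", "payload": {"dp": [[4.5,30,0],[3,20,0],[2.2,15,0],[1.2,8,0],[0.2,2,0],[0,0,0],[0,0,0],[0,0,0]], "yaw": [0,0,0,0,0,0,0,0]}}

```text
t: 6.25
ee_pos: [529.4, 194.4, 200.6]
orientation: [-2.44, -1.979, 0.001]
ft_force: [0.1, 0.0, -3.1]
width: 27.7
grasp_force: 30.0
```

```bash
cat > m.py <<'E'
from h import *
# per camera: body-cylinder axis fit (base pt + tilt) for white bottles; x,y at z=ref
from scipy.optimize import least_squares
def fit(w,x0,y0,zlo,zhi,r=28.,rad=38):
    P=w.reshape(-1,3); k=(np.hypot(P[:,0]-x0,P[:,1]-y0)<rad)&(P[:,2]>zlo)&(P[:,2]<zhi)
    q=P[k]; zm=(zlo+zhi)/2
    f=lambda p: np.hypot(q[:,0]-p[0]-p[2]*(q[:,2]-zm),q[:,1]-p[1]-p[3]*(q[:,2]-zm))-r
    s=least_squares(f,[x0,y0,0,0],loss='soft_l1',f_scale=1.5)
    return s.x,k.sum(),np.sqrt(s.cost*2/max(k.sum(),1))
def caps(w):
    m=((w[...,2]>112)&(w[...,2]<260)).astype(np.uint8)
E
python3 - <<'E'
from m import *
o=ctrl.get_obs(); print(o['ee_pos'].round(1),o['qpos'].round(2))
e=o['ee_pos']; b=e[2]-125.6
for c in ('top','scene'):
    im=viewer.get_image(c); save(im,c+'2.png'); w=cloud(im)
    for n,x,y,l,h in (('L',621,223,55,106),('R',602,134,55,106),('loose',e[0],e[1],b+8,b+102)):
        p,k,r=fit(w,x,y,l,h); print(c,n,p.round(3),k,r.round(2))
E
```

```text
[529.4 194.4 200.6] [ 0.33  0.36  1.78 -0.    1.    0.54]
top L [ 6.20678e+02  2.22478e+02 -1.01000e-01  6.10000e-02] 231 1.34
top R [ 6.01534e+02  1.34063e+02 -4.00000e-02  4.20000e-02] 247 1.33
top loose [ 5.28376e+02  1.93460e+02  7.00000e-03 -1.60000e-02] 447 0.53
scene L [ 6.20665e+02  2.22866e+02 -2.30000e-02  1.30000e-02] 721 1.38
scene R [ 6.02226e+02  1.32740e+02 -1.70000e-02  9.00000e-03] 672 1.34
scene loose [5.29420e+02 1.92489e+02 1.40000e-02 2.00000e-03] 1141 0.93
```

Request:
{"api": "play_rows", "payload": {"dp": [[0.5,2.2,-10],[0,0,-18],[0,0,-20],[0,0,-14],[0,0,-6],[0,0,0],[0,0,0],[0,0,0]], "yaw": [0,0,0,0,0,0,0,0]}}

```text
t: 7.02
ee_pos: [530.7, 197.8, 133.4]
orientation: [2.438, 1.98, 0.002]
ft_force: [0.8, -0.7, -3.3]
width: 27.3
grasp_force: 30.0
```

Run:
```python
from m import *
o=ctrl.get_obs(); print(o['ee_pos'].round(1),o['ft_force'].round(1))
e=o['ee_pos']; b=e[2]-125.6
u=np.array([.978,-.2075]);v=np.array([.2075,.978]);mid=np.array([611.3,178.05])
for c in ('top','scene'):
    im=viewer.get_image(c); save(im,c+'3.png'); w=cloud(im); P=w.reshape(-1,3)
    k=(np.hypot(P[:,0]-e[0],P[:,1]-e[1])<32)&(P[:,2]>-5)&(P[:,2]<20)
    for n,x,y,l,h in (('L',621,223,55,106),('R',602,134,55,106),('loose',e[0],e[1],b+8,b+102)):
        p,kk,r=fit(w,x,y,l,h); d=mid-p[:2]; print(c,n,p.round(3),kk,r.round(2),'to mid',(d@u).round(1),(d@v).round(1))
    # back wall line & floor
    X=P[:,:2]-mid; a,bb=X@u,X@v
    k=(abs(bb)<8)&(a>15)&(a<40)&(P[:,2]>20)&(P[:,2]<70); print('wall',k.sum(),np.percentile(a[k],[5,50,95]).round(1) if k.sum() else '')
    k=(abs(bb)<14)&(a>-42)&(a<20)&(P[:,2]<20); print('floor z',k.sum(),np.median(P[k,2]).round(1))
    k=(abs(bb)<150)&(a>-150)&(a<-110)&(P[:,2]<20); print('table z',k.sum(),np.median(P[k,2]).round(1))
```

```text
[530.7 197.8 133.4] [ 0.8 -0.7 -3.3]
top L [6.20201e+02 2.23035e+02 1.00000e-03 1.80000e-02] 63 0.49 to mid 0.6 -45.8
top R [ 6.01432e+02  1.34147e+02 -4.10000e-02  3.50000e-02] 241 1.32 to mid 0.5 45.0
top loose [ 5.29981e+02  1.97336e+02 -1.00000e-03  3.00000e-03] 368 0.44 to mid 83.5 -2.0
wall 31 [31.4 32.3 35.5]
floor z 274 3.1
table z 1919 -1.0
scene L [ 6.20728e+02  2.22901e+02 -3.20000e-02  1.10000e-02] 715 1.38 to mid 0.1 -45.8
scene R [ 6.02068e+02  1.32832e+02 -1.70000e-02  6.00000e-03] 670 1.29 to mid -0.4 46.1
scene loose [ 5.30867e+02  1.96176e+02  1.00000e-03 -4.00000e-03] 485 0.88 to mid 82.4 -1.0
wall 106 [35.1 36.6 38. ]
floor z 63 3.9
table z 1788 -1.0
```

Request:
{"api": "play_rows", "payload": {"dp": [[3.7,-2.5,-2],[7.8,-1.7,0],[9.8,-2,0],[9.8,-2.1,0],[7.8,-1.7,0],[4.9,-1,0],[0.9,-0.1,0],[0,0,0]], "yaw": [0,0,0,0,0,0,0,0]}}

```text
t: 7.78
ee_pos: [575.1, 186.4, 130.4]
orientation: [-2.439, -1.98, 0.0]
ft_force: [-0.9, 0.0, -2.6]
width: 27.7
grasp_force: 30.0
```

Request:
{"api": "play_rows", "payload": {"dp": [[0,0,-0.5],[0,0,-0.5],[0,0,0],[0,0,0]], "yaw": [0,0,0,0]}}

```text
t: 8.12
ee_pos: [574.5, 186.7, 129.7]
orientation: [-2.438, -1.981, 0.0]
ft_force: [-1.1, 0.0, -2.5]
width: 27.6
grasp_force: 30.0
```

```bash
cat > chk.py <<'E'
from m import *
import sys
o=ctrl.get_obs(); print(o['ee_pos'].round(1),o['ft_force'].round(1),o['moment'].round(2))
e=o['ee_pos']; b=max(e[2]-125.6,0)
u=np.array([.978,-.2075]);v=np.array([.2075,.978]);mid=np.array([611.3,178.05])
W=[]
for c in ('top','scene'):
    im=viewer.get_image(c); save(im,c+sys.argv[1]+'.png'); w=cloud(im)
    for n,x,y in (('L',621,223),('R',602,134),('loose',e[0],e[1])):
        x,y=(np.array([x,y])+(float(sys.argv[2])*v*(1 if n=='L' else -1) if n!='loose' else 0))
        l,h=(55,106) if n!='loose' else (30,100)
        p,kk,r=fit(w,x,y,l,h,rad=34); d=p[:2]-mid; print(c,n,'u,v',(d@u).round(1),(d@v).round(1),'tilt uv',(p[2:]@u).round(3),(p[2:]@v).round(3),kk,r.round(2))
    # caps
    P=w.reshape(-1,3); X=P[:,:2]-mid
    for n,s in (('capL',1),('capR',-1)):
        k=(abs(X@u)<35)&(abs(X@v*s-47-float(sys.argv[2]))<22)&(P[:,2]>160)&(P[:,2]<175); q=X[k]; print(c,n,k.sum(),(q@u).mean().round(1),(q@v).mean().round(1))
E
python3 chk.py 4 0
```

```text
[574.5 186.7 129.7] [-1.1  0.  -2.5] [-0.07 -0.07  0.  ]
top L u,v 0.2 46.0 tilt uv -0.002 0.017 1 0.0
top R u,v -1.2 -44.5 tilt uv -0.019 0.018 266 1.12
top loose u,v -38.1 -0.0 tilt uv 0.011 0.004 288 0.42
top capL 0 nan nan
top capR 229 -1.9 -45.6
scene L u,v -0.4 45.9 tilt uv -0.007 -0.011 689 0.87
scene R u,v 0.1 -45.9 tilt uv 0.002 -0.006 666 1.14
scene loose u,v -37.2 -2.7 tilt uv 0.009 0.014 222 0.94
scene capL 232 2.3 47.7
scene capR 24 13.4 -42.0chk.py:16: RuntimeWarning: Mean of empty slice.
  k=(abs(X@u)<35)&(abs(X@v*s-47-float(sys.argv[2]))<22)&(P[:,2]>160)&(P[:,2]<175); q=X[k]; print(c,n,k.sum(),(q@u).mean().round(1),(q@v).mean().round(1))
  ret = ret.dtype.type(ret / rcount)
```

Request:
{"api": "play_rows", "payload": {"dp": [[2,-0.4,0.6],[2,-0.4,0],[2,-0.4,0],[1.5,-0.3,0],[1.5,-0.3,0],[1.5,-0.3,0],[1.5,-0.3,0],[1.5,-0.3,0]], "yaw": [0,0,0,0,0,0,0,0]}}

```text
t: 8.88
ee_pos: [588.3, 183.9, 130.2]
orientation: [-2.438, -1.981, 0.0]
ft_force: [-1.6, 0.9, -3.9]
width: 27.6
grasp_force: 30.0
```

```bash
python3 chk.py 5 3 2>/dev/null
```

```text
[588.3 183.9 130.2] [-1.6  0.9 -3.9] [ 0.09  0.27 -0.03]
top L u,v 0.2 49.0 tilt uv 0.0 0.0 0 0.0
top R u,v 2.6 -48.4 tilt uv 0.008 0.006 273 1.42
top loose u,v -24.0 0.0 tilt uv 0.005 0.005 268 0.38
top capL 0 nan nan
top capR 227 2.4 -50.3
scene L u,v 4.6 48.1 tilt uv -0.006 -0.007 676 0.87
scene R u,v 4.5 -50.6 tilt uv 0.012 -0.005 625 1.11
scene loose u,v -22.9 -2.7 tilt uv 0.005 0.006 346 0.93
scene capL 240 7.3 50.2
scene capR 0 nan nan
```

Request:
{"api": "play_rows", "payload": {"dp": [[1.5,-0.3,0],[1.5,-0.3,0],[1.5,-0.3,0],[1.5,-0.3,0],[1.5,-0.3,0],[1.5,-0.3,0],[1.5,-0.3,0],[1.5,-0.4,0]], "yaw": [0,0,0,0,0,0,0,0]}}

```text
t: 9.65
ee_pos: [600.6, 181.4, 130.3]
orientation: [2.438, 1.981, 0.0]
ft_force: [-1.0, 0.1, -2.6]
width: 27.4
grasp_force: 30.0
```

```bash
python3 chk.py 6 7 2>/dev/null
```

```text
[600.6 181.4 130.3] [-1.   0.1 -2.6] [ 0.12  0.07 -0.03]
top L u,v 0.2 53.0 tilt uv 0.0 0.0 0 0.0
top R u,v 2.6 -53.5 tilt uv 0.003 0.002 262 1.55
top loose u,v -11.4 0.1 tilt uv 0.009 0.001 232 0.43
top capL 0 nan nan
top capR 232 2.4 -55.2
scene L u,v 4.5 53.3 tilt uv -0.006 -0.009 668 0.86
scene R u,v 4.7 -55.5 tilt uv 0.011 0.009 529 0.96
scene loose u,v -10.0 -2.0 tilt uv 0.002 -0.004 512 0.96
scene capL 241 7.0 55.5
scene capR 0 nan nan
```

Request:
{"api": "play_rows", "payload": {"dp": [[1.8,-0.4,0],[1.8,-0.4,0],[1.8,-0.4,0],[1.8,-0.4,0],[1.8,-0.4,0],[1.8,-0.4,0],[1.8,-0.4,0],[1,-0.2,0]], "yaw": [0,0,0,0,0,0,0,0]}}

```text
t: 10.42
ee_pos: [614.2, 178.3, 130.3]
orientation: [2.438, 1.981, 0.0]
ft_force: [-0.3, 0.6, -1.8]
width: 28.1
grasp_force: 30.0
```

```bash
python3 chk.py 7 9 2>/dev/null
```

```text
[614.2 178.3 130.3] [-0.3  0.6 -1.8] [ 0.01  0.02 -0.05]
top L u,v 0.2 55.0 tilt uv 0.0 0.0 0 0.0
top R u,v 2.8 -55.6 tilt uv 0.013 -0.006 247 1.57
top loose u,v 3.2 -0.6 tilt uv -0.006 0.02 196 0.81
top capL 0 nan nan
top capR 227 2.5 -57.3
scene L u,v 4.6 55.1 tilt uv -0.006 -0.013 680 1.0
scene R u,v 4.5 -57.5 tilt uv 0.004 0.021 444 0.94
scene loose u,v 4.8 -1.9 tilt uv -0.05 0.021 545 1.21
scene capL 240 7.2 57.2
scene capR 0 nan nan
```

View pics/scene7.png

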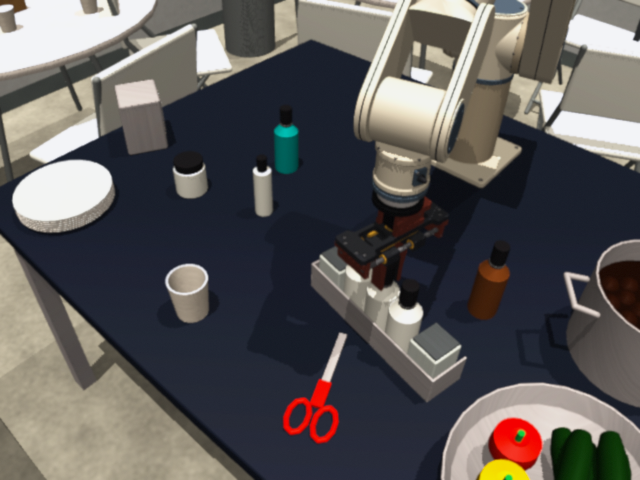

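The bottle is in line with its neighbours, all three upright at about (365–410, 250–330) in the scene view. Next: set it on the floor and release.

Request:
{"api": "play_rows", "payload": {"dp": [[0,0,-0.4],[0,0,-0.4],[0,0,-0.3],[0,0,0],[0,0,0]], "yaw": [0,0,0,0,0]}}

```text
t: 10.93
ee_pos: [614.0, 178.4, 129.5]
orientation: [2.438, 1.981, 0.001]
ft_force: [0.6, 0.2, 1.6]
width: 27.3
grasp_force: 30.0
```

Request:
{"api": "play_rows", "payload": {"dp": [[0,0,0],[0,0,0],[0,0,0],[0,0,0],[0,0,0],[0,0,0]], "yaw": [0,0,0,0,0,0], "gripper": 0.4}}

```text
t: 11.43
ee_pos: [613.9, 178.4, 129.2]
orientation: [2.438, 1.981, 0.0]
ft_force: [-1.2, 0.4, -0.3]
width: 52.5
grasp_force: 0.0
```

Request:
{"api": "play_rows", "payload": {"dp": [[0,0,5],[0,0,12],[0,0,20],[0,0,25],[0,0,30],[0,0,30],[0,0,20],[0,0,0]], "yaw": [0,0,0,0,0,0,0,0]}}

```text
t: 12.1
ee_pos: [616.5, 179.1, 277.9]
orientation: [2.435, 1.978, 0.014]
ft_force: [0.1, 0.3, 1.2]
width: 53.0
grasp_force: 0.0
```

Request:
{"api": "play_rows", "payload": {"dp": [[-25,-15,0],[-35,-25,0],[-35,-30,0],[-35,-30,0],[-35,-30,0],[-35,-30,0],[-20,-15,0],[0,0,0]], "yaw": [0,0,0,0,0,0,0,0]}}

```text
t: 12.77
ee_pos: [403.9, 13.8, 270.6]
orientation: [-2.439, -1.978, 0.004]
ft_force: [1.1, 0.0, -0.1]
width: 52.7
grasp_force: 0.0
```

```bash
sed -i "s/('loose',e\[0\],e\[1\])/('loose',614,178)/; s/(30,100)/(55,106)/" chk.py; python3 chk.py 8 9 2>/dev/null; python3 -c "
import cv2;a=cv2.imread('pics/scene8.png')[200:420,270:490];b=cv2.imread('pics/top8.png')[140:260,90:310]
cv2.imwrite('pics/c8.png',cv2.vconcat([cv2.resize(a,(550,370)),cv2.resize(b,(550,230))]))"
```

```text
[403.9  13.8 270.6] [ 1.1  0.  -0.1] [-0.03 -0.05 -0.02]
top L u,v 4.3 55.1 tilt uv -0.01 0.028 178 0.66
top R u,v 2.8 -55.5 tilt uv 0.007 -0.002 251 1.63
top loose u,v 2.5 -0.1 tilt uv -0.033 0.05 215 1.24
top capL 211 3.2 53.6
top capR 228 2.4 -57.3
scene L u,v 4.6 55.0 tilt uv -0.001 -0.012 684 0.98
scene R u,v 4.6 -57.4 tilt uv 0.012 0.017 462 0.94
scene loose u,v 3.3 -1.7 tilt uv -0.013 -0.007 546 1.1
scene capL 243 7.0 57.2
scene capR 197 7.6 -54.1
```

View pics/c8.png

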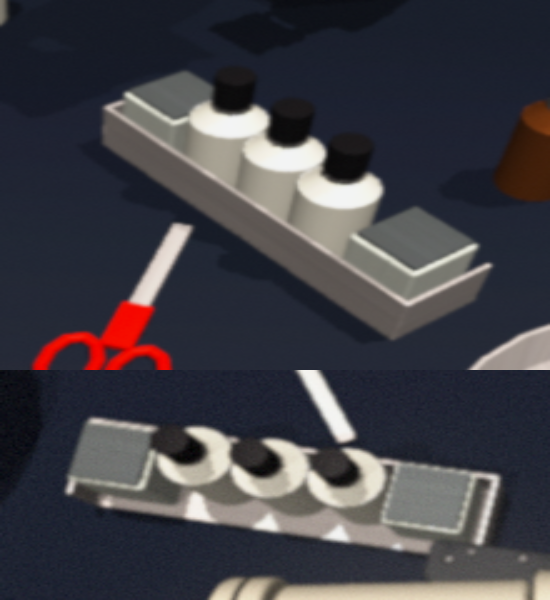

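The bottle stands level between its neighbours, all three upright, and the gripper is clear.

```bash
python3 -c "
from workcell import ticket
print(ticket.close_job())"
```

```text
the job is handed in; nothing more can be done
None
```

The white dispenser bottle now stands on the caddy floor between its two neighbours, within about 1 mm of their line. All three are upright, the gripper is clear, and the job was handed in at about 13 s; no verdict was returned.

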